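# Load the dish warmer and set its heat lever

## Robot

A 6-joint arm with a two-finger parallel gripper is mounted at the origin on the work surface. World frame = base frame: x ahead of the robot, y to its left, z up, the work surface at z = 0. Lengths are in m, angles in rad, forces in N, time in s.
With the tool pointing down it reaches from about 0.35 to 0.85 m from the base axis. Payload 8.1 kg.
Tool frame: the origin (TCP) lies between the finger pads; the fingertips stand 11 mm ahead of it and the grasp point (between the pads) lies 8 mm behind it; z points along the fingers, y is the line along which they close (so a half turn about z gives the same grasp; the last joint's range is limited). The gripper opens to 93 mm and grips with 3 to 60 N. Pads are 15 mm wide; open, the fingers measure 128 mm over their backs; the gripper's body (75 mm by 188 mm) begins 65 mm behind the grasp point.
Start: joints at [1.032, 0.13, 1.488, -0, 1.523, -0.085], TCP at [0.263, 0.539, 0.23] pointing down, gripper open.
Joint ranges: [-2.96, 2.96], [-0.89, 2.26], [0.02, 2.5], [-1.34, 4.48], [0, 2.73], [-2.66, 2.66]. Speed limits (rad/s): [2.39, 2.39, 2.79, 3.14, 3.14, 3.14].

## Interface

Orientations are given as a 3x3 rotation matrix whose columns are the frame's x, y, z axes.
In Python, from station import get_obs, imaging, robot gives the robot as it stands. The module is installed in compiled form; this text tells all that it offers.
- The arm moves only by the tool play_rows, never from a script. Its argument "rows" is a list that holds one entry, the list of rows, each a list of 5 numbers: the finger opening in mm, from 0 to 93, then the shift along the tool's x, y, z each as a share of 0.25 m, from -1 to 1, then the turn about the tool's z as a share of 45 degrees, from -1 to 1. A call has 1 to 5 rows; each row is the pose to reach, as a shift and turn from the pose commanded when the call began, along the tool's axes at that moment; what a row does not reach only later rows make up. A row lasts 1/8 s, in which the tool goes at most 62.5 mm and 10.7 degrees, less where a joint would pass 70% of its speed; a pose out of reach is approached as far as the arm can. A call with a number of a shift or a turn outside -1 to 1 is refused whole. A call with a gripper value outside its range is refused whole. The fingers move at their own pace and stop on an object; "squeeze" is the grip in N (left out, the last holds). Time passes only in rows, so rows that repeat a pose let the fingers close. It gives the time, the measured TCP pose, the force, the opening and the grip force at its end, in the units of the state.
- get_obs(): the state, without advancing time (a new reading comes with each control period).
- imaging.capture(name): name is "scene" or "top" or "wrist"; returns the picture (420x560x3 uint8, red, green, blue); there is no depth.
- imaging.calibration(name): a dict with "fx", "fy", "cx", "cy" (pixels), "world_from_camera" (4x4, takes a point from camera to world coordinates); the wrist camera has in their place "hand_eye" (4x4, takes a point from camera to tool coordinates, whose origin is the TCP and whose axes are the flange's). Camera axes: x right, y down, z forward; pixel columns grow to the right and rows downward; lengths in m; the calibration is good to about 2 mm. A picture is of the moment at which its call begins: read the wrist's pose just before it. calibration takes no time and is no camera call.
- robot.job_done(): hands the job in; it is judged then, once.
Trained networks look in the newest picture that a camera, given by its name, has taken for a name from the list of things; names that differ only in an ending like _2 or _b are one class to them, and where a whole thing is asked for, a point or a joint stands for the part that bears it (a point fixed in the world has none). Each returns a list of dicts, best first, with "score" (0 to 1); they miss things now and then, are a little off and sometimes report something else, mostly with a low value. They report only what shows in the picture. A call takes as long as a camera call. They do not tell look-alikes from the thing itself.
- imaging.boxes_of(camera, target): "box" ([left, top, right, bottom] in pixels, round what is visible of it).
- imaging.outline_of(camera, target): "region" (420x560 bool, what is visible of it) and "box" ([left, top, right, bottom] in pixels, round what is visible of it).
- imaging.spot_point(camera, target): "location" ([row, column] in pixels: a listed point, or the origin of a listed thing).
The state is a dict: "time_s": time; "q": joint angles; "dq": joint speeds; "effort": joint torques, N m; "eef_pos": TCP position; "tcp_rot": TCP orientation; "wrist_force": force on the tool from outside, world axes, zero at the start; "torque": the same for the moment, N m; "finger_gap": finger opening in m; "finger_force": force on a finger pad.
Only numpy, scipy, OpenCV 4.12 (cv2) and the standard library are available. Lean on these libraries where they do the work, as an engineer would, in place of code of your own. Each camera call takes 0.05 s, during which the arm holds its last target. There are 200 camera calls.

## Task

Slide the tray with its culture dish fully home into the slot of the dish warmer, until the tray's front plate is flush against the warmer's face; keep the dish lying flat in the tray all the way. Then swing the red-knobbed heat lever on top of the warmer round until it points at the green mark, and let go. Leave the bottle, tip box and computer mouse where they are.

Things in the scene. Friction and masses are not known exactly. Their poses are not given: they have to be found in the camera images.
- warmer: White box with a blue visor, fixed to the table: 220 (x) x 240 (y) x 115 mm tall. Origin on the table under its centre. Its -x face (x = -110) is the front and looks roughly to the robot's left, world +y (yaw about -1.57, varies). The front has a slot in its middle (slot), the visor above it (visor), and the heat lever is on its roof (pivot).
- slot (a point): Middle of the slot's mouth at table level (warmer x = -110, y = 0, z = 0); axes as the warmer's, +x goes in. Slot 98 wide, 55 high, 100 deep; the table is its floor, so the tray needs no lifting. Two splayed steel guides, 30 tall, stand out 18 mm from the face beside the mouth and funnel the tray in.
- visor (a point): Middle of the visor's lower front edge (warmer x = -126, y = 0, z = 88). The visor overhangs the face by 16 mm, over the whole width, z = 88 to 115. A gripper pointing straight down hits it before the tray is home: hold or push the tray with the tool leaning about 40 degrees, gripper body away from the warmer, fingers pointing down and in along its +x.
- pivot (a point): Point on the lever's vertical pivot axis at the top of its disc (warmer x = -20, y = 0, z = 127); disc 60 across. Axes as the warmer's.
- tray: Loose aluminium tray, 160 to 280 g, flat on the table before the warmer's front; slides with 1 to 3 N. Origin under the centre of its pan, 76 (x) x 90 (y), rim 10 high, floor 4. Front plate at x = -43 to -38, 94 wide, 64 high: taller than the slot, so it stops on the face above the slot. The pan goes in first. Home: axes parallel to the warmer's, origin at x = -72, y = 0 in the warmer's frame.
- tray_grip (a point): Grip point in the tray's blue upright handle blade: tray frame x = -63, y = 0, z = 30; axes as the tray's. The blade is 10 thick (y), spans x = -71 to -43 and z = 6 to 48, and stands out from the front plate. Pinch it across y.
- dish: Closed round white culture dish with a pink centre, 60 across, 14 tall, 25 to 45 g, loose in the tray's pan, lying flat on its floor with some millimetres of play. Origin under its centre.
- lever_knob (a point): Middle of the lever's upright red knob, a cylinder 18 across, 75 mm from the pivot, z = 138 to 180 in the warmer's frame (this point at 165); the steel arm below it is 12 wide, top at z = 138, and ends 82 mm from the pivot. This frame turns with the lever: x points from the pivot outwards along the arm, z up.
- lever (a joint): Heat lever angle, rad, about the vertical pivot; grows counter-clockwise from above (knob goes from the warmer's +y side across the front to its -y side), range 0 to 2.0. At value q the arm points along yaw = warmer yaw + pi - 1.0 + q. Starts between 0 and 0.5, stays where it is left, takes about 1 N at the knob.
- mark: Bright green mark 20 x 10, flat on the warmer's roof just outside the lever tip's sweep, 84 to 104 mm from the pivot. Its origin is on the pivot axis at roof height (z = 115); its x axis points from the pivot to the green mark. The lever is set when the x axis of lever_knob has the same yaw. It lies at a lever value of 0.85 to 1.7.
- bottle: Bystander: capped amber bottle, 50 across, 110 tall, standing beyond the work. Origin under its centre.
- tipbox: Bystander: yellow box with grey lid, 85 x 80 x 62 tall. Origin under its centre.
- mouse: Bystander: white computer mouse, 100 x 60 x 33. Origin under its centre.
There are look-alikes about, which are no part of the job. There is more than one size of the dish; the one meant has the size given above.

How it is judged:
On the way, in this order (a step that is already met when the one before it is completed fails the run):
1. the loaded tray is fully home in the slot (x of tray in the frame of warmer between -0.077 and -0.067 m and y of tray in the frame of warmer between -0.007 and 0.007 m and z of tray in the frame of warmer below 0.006 m and angle between the x axis of tray and the x axis of warmer, either way round below 0.08 rad and x of dish in the frame of tray between -0.012 and 0.012 m and y of dish in the frame of tray between -0.018 and 0.018 m and z of dish in the frame of tray below 0.009 m and angle between dish's own z axis and vertical below 0.1 rad), for 0.2 s.
2. then the lever points at the green mark (angle between the x axis of lever_knob and the x axis of mark, either way round below 0.1 rad), for 0.2 s.
At the end, for the whole second after the job is handed in: The tray is home: its front plate within 5 mm of the warmer's face, within 7 mm sideways, flat on the table and square within 0.08 rad; the dish lies flat on the tray's floor; the lever points at the green mark within 0.10 rad (about 6 degrees); tray, dish and lever are at rest (all of step 1 and angle between the x axis of lever_knob and the x axis of mark, either way round below 0.1 rad and linear speed of each of tray, dish below 0.02 m/s and velocity of joint lever between -0.05 and 0.05 rad/s); the robot touches nothing.
It fails at once if the dish leaves the tray or tips (angle between dish's own z axis and vertical above 0.5 rad or distance between dish and tray above 0.04 m).
It fails at once if a bystander is shifted by more than 30 mm or tipped (distance of any of bottle, tipbox, mouse from where it was at the start of the episode above 0.03 m or angle between any of bottle, tipbox, mouse's own z axis and vertical above 0.3 rad).
It also fails if it takes over 54 s, if anything falls off the work surface, if the arm or the gripper's body presses on something with over 40 N, if the wrist force passes 120 N, or if a joint passes its speed limit or range.

## Working session

There is one attempt and no reset: what is moved stays moved. The work goes in short steps, Python scripts to look and compute and a tool call to move; the robot and the scene stay as the last step left them, time stands still between calls to the robot, and variables do not carry over. Pictures are saved under pics/ and viewed, at most 10 in all, crops included, and the job is handed in when it is done.

Besides the shell and the picture viewer there is one more tool, called after "Call:" as name(argument=value, ...), one argument or row to a line, values as JSON. play_rows: Moves the arm, as the interface text tells. Shift numbers are shares of 0.25 m and turn numbers shares of 45 degrees, none past 1 either way. Its arguments: {"type":"object","properties":{"rows":{"type":"array"},"squeeze":{"type":"number"}},"required":["rows"]}

```bash
mkdir -p pics; cat > h.py <<'E'
import numpy as np, cv2
from station import get_obs, imaging, robot
def cam(name):
    c=imaging.calibration(name)
    if 'world_from_camera' in c: T=np.array(c['world_from_camera'])
    else:
        o=get_obs(); W=np.eye(4); W[:3,:3]=o['tcp_rot']; W[:3,3]=o['eef_pos']; T=W@np.array(c['hand_eye'])
    return c,T
def ray(name,rc,z):
    c,T=cam(name); d=T[:3,:3]@np.array([(rc[1]-c['cx'])/c['fx'],(rc[0]-c['cy'])/c['fy'],1]); o=T[:3,3]
    return o+d*(z-o[2])/d[2]
def save(name,fn):
    im=imaging.capture(name); cv2.imwrite('pics/'+fn,np.ascontiguousarray(im[:,:,::-1])); return im
E
python3 - <<'E'
from h import *
a=save('top','a1.png'); 
for n,z in [('slot',0),('visor',.088),('pivot',.127),('tray',0),('tray_grip',.03),('dish',.004),('lever_knob',.165),('mark',.115),('warmer',0),('bottle',0),('tipbox',0),('mouse',0)]:
    for r in imaging.spot_point('top',n)[:3]: print(n,round(r['score'],2),np.round(r['location'],1),np.round(ray('top',r['location'],z),4))
b=save('scene','a2.png')
for n,z in [('slot',0),('visor',.088),('pivot',.127),('tray',0),('tray_grip',.03),('dish',.004),('lever_knob',.165),('mark',.115)]:
    for r in imaging.spot_point('scene',n)[:3]: print('S',n,round(r['score'],2),np.round(r['location'],1),np.round(ray('scene',r['location'],z),4))
cv2.imwrite('pics/ab.png',cv2.resize(cv2.imread('pics/a1.png'),(800,600)))
print(get_obs())
for n in ['top','scene']: print(np.round(cam(n)[1],3), cam(n)[0]['fx'])
E
```

```text
slot 0.43 [246.7 405.9] [ 0.4925 -0.2234  0.    ]
visor 0.73 [245.2 341.5] [ 0.4888 -0.0848  0.088 ]
pivot 0.71 [246.7 406.7] [ 0.4842 -0.1908  0.127 ]
tray 0.56 [241.8 184.6] [0.4998 0.2162 0.    ]
tray_grip 0.65 [243.3 148.5] [0.4943 0.2789 0.03  ]
dish 0.62 [311.2 216.8] [0.3656 0.1477 0.004 ]
dish 0.62 [302.6 160.3] [0.3812 0.258  0.004 ]
dish 0.58 [245.5 183.6] [0.4922 0.217  0.004 ]
lever_knob 0.7 [205.5 384.4] [ 0.549  -0.1464  0.165 ]
mark 0.34 [248.9 398.7] [ 0.4811 -0.1801  0.115 ]
warmer 0.69 [253.8 394.6] [ 0.4784 -0.2006  0.    ]
warmer 0.17 [245.  184.1] [0.4934 0.217  0.    ]
bottle 0.76 [122.3 287. ] [0.7485 0.0135 0.    ]
tipbox 0.8 [119.  371.7] [ 0.7564 -0.162   0.    ]
mouse 0.97 [115.6 221. ] [0.7624 0.1508 0.    ]
S visor 0.58 [230.5 224.2] [ 0.4949 -0.0813  0.088 ]
S pivot 0.55 [230.8 167.9] [ 0.4884 -0.1879  0.127 ]
S tray 0.65 [222.2 343. ] [0.5057 0.2079 0.    ]
S tray_grip 0.77 [200.  366.1] [0.4959 0.2803 0.03  ]
S tray_grip 0.35 [218.5 340.7] [0.5228 0.1859 0.03  ]
S tray_grip 0.31 [331.2 336.8] [ 0.7748 -0.0121  0.03  ]
S dish 0.98 [200.  287.7] [0.3666 
[... 501 characters left out ...]
rray([0.26302283, 0.53927337, 0.22962848]), 'tcp_rot': array([[-8.98772194e-01,  4.38415948e-01,  1.32654699e-05],
       [ 4.38415947e-01,  8.98772194e-01, -4.11785918e-05],
       [-2.99759868e-05, -3.11943798e-05, -9.99999999e-01]]), 'wrist_force': array([-0.63993089,  0.90030047,  0.58401705]), 'torque': array([-0.02776342, -0.01428789,  0.01507234]), 'finger_force': 0.0, 'finger_gap': 0.09288878892901971}
[[ 0.006 -0.988  0.151  0.434]
 [-1.    -0.005  0.005  0.016]
 [-0.004 -0.151 -0.988  0.896]
 [ 0.     0.     0.     1.   ]] 450.52702904826526
[[ 0.526  0.507 -0.683  1.183]
 [ 0.851 -0.315  0.421 -0.364]
 [-0.002 -0.802 -0.597  0.661]
 [ 0.     0.     0.     1.   ]] 476.7861421257271
```

View pics/ab.png

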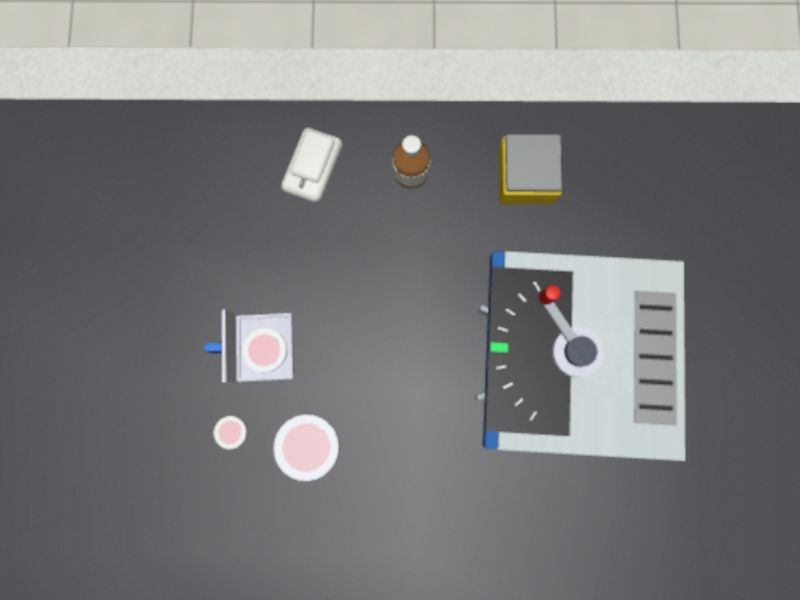

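View pics/a2.png

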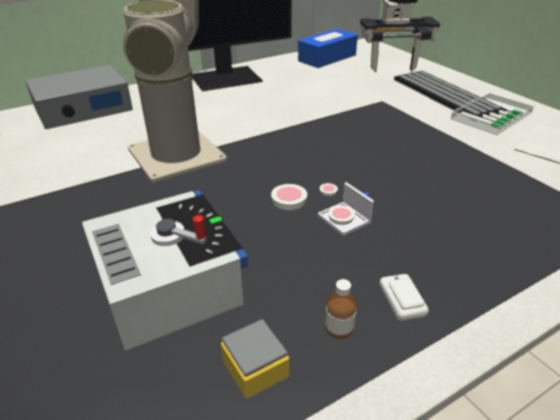

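The top picture shows the tray near (262,348) of 800x600 with its handle pointing left. The warmer is at (585,355), its visor edge runs along x≈490, the red knob is at (551,294) and the green mark at (499,347). The look-alike dishes are at (230,432) and (306,447). Next I'll refine the yaws by segmenting colours.

```bash
python3 - <<'E'
from h import *
im=cv2.imread('pics/a1.png').astype(int); b,g,r=im[...,0],im[...,1],im[...,2]
P=lambda n,u,v,z:ray(n,[v,u],z)[:2]
def cen(m,reg):
    k=np.zeros(m.shape,bool); k[reg[0]:reg[1],reg[2]:reg[3]]=1; v,u=np.nonzero(m&k); return u.mean(),v.mean(),len(u),u.min(),u.max(),v.min(),v.max()
G=cen((g>r+60)&(g>b+60),(150,340,320,400)); print('green',G,P('top',G[0],G[1],.115))
R=cen((r>g+80)&(r>b+80),(150,340,320,420)); print('red',R)
B=cen((b>r+60)&(b>g+30),(220,270,130,165)); print('blade',B,P('top',B[0],B[1],.048))
# white roof region corners
m=((im.min(2)>120)).astype(np.uint8); m[:, :345]=0; m[:160]=0
cs,_=cv2.findContours(m,cv2.RETR_EXTERNAL,cv2.CHAIN_APPROX_NONE); c=max(cs,key=cv2.contourArea)[:,0,:].astype(float)
def fit(sel,z):
    p=np.array([P('top',u,v,z) for u,v in c[sel]]); 
    vx,vy,x0,y0=cv2.fitLine(p.astype(np.float32),cv2.DIST_HUBER,0,.001,.001).ravel(); return np.round([vx,vy,x0,y0,np.degrees(np.arctan2(vy,vx))],4)
print('top edge',fit((c[:,1]<190)&(c[:,0]>360)&(c[:,0]<472),.115)); print('bot edge',fit((c[:,1]>310)&(c[:,0]>360)&(c[:,0]<472)&(c[:,1]>c[:,1].max()-12),.115))
print('right',fit((c[:,0]>474)&(c[:,1]>190)&(c[:,1]<315),.115))
print(np.round(imaging.calibration('wrist')['hand_eye'],3))
bl=(b>r+40)&(b>g+15); 
for rr in ((175,190,335,360),(300,316,335,360)):
    q=cen(bl,rr); print('visor end',q,P('top',q[0],q[1],.115))
cr=cv2.resize(cv2.imread('pics/a1.png')[205:280,135:215],None,fx=7,fy=7,interpolation=cv2.INTER_CUBIC); cv2.imwrite('pics/tray.png',cr)
E
```

```text
green (np.float64(349.0952380952381), np.float64(242.82142857142858), 84, np.int64(343), np.int64(355), np.int64(240), np.int64(246)) [ 0.49116691 -0.09463126]
red (np.float64(386.2929292929293), np.float64(204.74747474747474), 99, np.int64(381), np.int64(392), np.int64(200), np.int64(210))
blade (np.float64(148.72), np.float64(242.72), 75, np.int64(143), np.int64(154), np.int64(240), np.int64(246)) [0.49417412 0.27311656]
top edge [ 5.21000e-02  9.98600e-01  6.03900e-01 -2.31600e-01  8.70111e+01]
bot edge [ 4.8400e-02  9.9880e-01  3.6400e-01 -2.0710e-01  8.7227e+01]
right [ 0.9988 -0.0488  0.4525 -0.3163 -2.7992]
[[-0.001 -0.961 -0.276  0.077]
 [ 1.    -0.001 -0.    -0.   ]
 [ 0.    -0.276  0.961 -0.155]
 [ 0.     0.     0.     1.   ]]
visor end (np.float64(348.2352941176471), np.float64(180.95098039215685), 102, np.int64(344), np.int64(353), np.int64(176), np.int64(186)) [ 0.60054536 -0.09489482]
visor end (np.float64(343.5983606557377), np.float64(307.61475409836066), 122, np.int64(339), np.int64(348), np.int64(302), np.int64(314)) [ 0.38132019 -0.08352759]
```

View pics/tray.png

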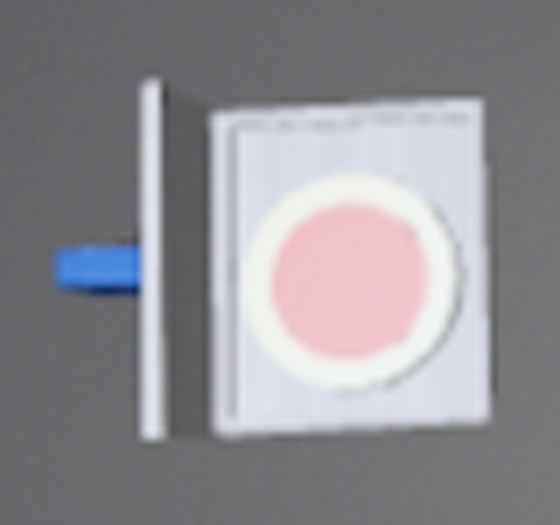

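```bash
python3 - <<'E'
from h import *
P=lambda u,v,z:ray('top',[205+v/7-.43,135+u/7-.43],z)[:2]
q=[P(*p,.01) for p in ((212,112),(482,100),(490,420),(215,435))]; print(np.round(q,4),'pan centre',np.mean(q,0))
for a,b in ((0,1),(3,2),(0,3),(1,2)): d=q[b]-q[a]; print(np.hypot(*d),np.degrees(np.arctan2(d[1],d[0])))
a,b=P(151,78,.064),P(152,438,.064); d=b-a; print('plate',a,b,np.hypot(*d),np.degrees(np.arctan2(d[1],d[0])), (a+b)/2)
print('blade end',P(55,265,.048),P(140,265,.048)); print('dish',P(352,281,.018))
E
```

```text
[[0.5409 0.2548]
 [0.5448 0.1784]
 [0.4548 0.1732]
 [0.4503 0.2499]] pan centre [0.49770184 0.21408589]
0.0765151497035032 -87.1277560739725
0.0767507818653163 -86.57038858613423
0.09082378775701255 -176.8610463160652
0.09007857158503502 -176.71126976855285
plate [0.54344747 0.2569833 ] [0.44837885 0.25210678] 0.09519360503711312 -177.0635990481357 [0.49591316 0.25454504]
blade end [0.49465946 0.28501516] [0.49478681 0.26211076]
dish [0.4928192  0.21150579]
```

Call:
play_rows(
  rows=[
    [[93, -1, -0.41, 0, 0.3], [93, -1, -0.41, 0, 0.6], [93, -1, -0.41, 0, 0.8], [93, -1, -0.41, 0, 1], [60, -1, -0.41, 0, 1]],
  ],
)

```text
time_s: 1.72
eef_pos: [0.4448, 0.3349, 0.2298]
tcp_rot: [[-0.32, 0.948, 0.001], [0.948, 0.32, -0.0], [-0.001, 0.0, -1.0]]
wrist_force: [0.3, 1.3, -0.2]
finger_gap: 0.0871
finger_force: 0.0
```

Call:
play_rows(
  rows=[
    [[50, -0.28, 0.12, 0.1, 0.2], [45, -0.28, 0.12, 0.3, 0.353], [45, -0.28, 0.12, 0.44, 0.353], [45, -0.28, 0.12, 0.44, 0.353], [45, -0.28, 0.12, 0.44, 0.353]],
  ],
)

```text
time_s: 2.35
eef_pos: [0.4945, 0.2822, 0.1214]
tcp_rot: [[-0.056, 0.998, 0.002], [0.998, 0.056, 0.001], [0.001, 0.002, -1.0]]
wrist_force: [-0.1, 0.2, -0.1]
finger_gap: 0.0455
finger_force: 0.0
```

```bash
python3 - <<'E'
from h import *
o=get_obs(); print(o['eef_pos'],o['tcp_rot'][:,1],o['q'])
im=save('wrist','w1.png')
for n,z in [('tray_grip',.03),('tray',0),('dish',.004)]:
    for r in imaging.spot_point('wrist',n)[:2]: print(n,round(r['score'],2),np.round(r['location'],1),np.round(ray('wrist',r['location'],z),4))
b,g,r=[im[...,i].astype(int) for i in (2,1,0)]
v,u=np.nonzero((b>r+50)&(b>g+25)); print(len(u),u.min(),u.max(),v.min(),v.max())
for v0 in np.unique(v)[::12]: uu=u[v==v0]; print(v0,uu.min(),uu.max(),ray('wrist',[v0,uu.min()],.048)[:2],ray('wrist',[v0,uu.max()],.048)[:2])
E
```

```text
[0.49445582 0.28217178 0.12139592] [0.99843531 0.05589318 0.001698  ] [4.28404689e-01 1.23110525e-01 1.69760104e+00 1.82809383e-04
 1.31898890e+00 3.72436179e-01]
tray_grip 0.69 [226.4 280. ] [0.4981 0.2755 0.03  ]
tray 0.59 [278.6 277.8] [0.4998 0.2161 0.    ]
dish 0.8 [288.1 268.9] [0.4921 0.2084 0.004 ]
dish 0.61 [232.1 146.4] [0.3862 0.2556 0.004 ]
743 270 285 208 260
208 273 282 [0.49168207 0.29463228] [0.49793247 0.29496516]
220 271 284 [0.49072401 0.28581917] [0.49984385 0.28630348]
232 271 285 [0.49116356 0.27690127] [0.50108558 0.27742666]
244 271 284 [0.49161219 0.26779909] [0.50092067 0.26829052]
256 271 284 [0.49207019 0.25850684] [0.50147594 0.2590019 ]
```

View pics/w1.png

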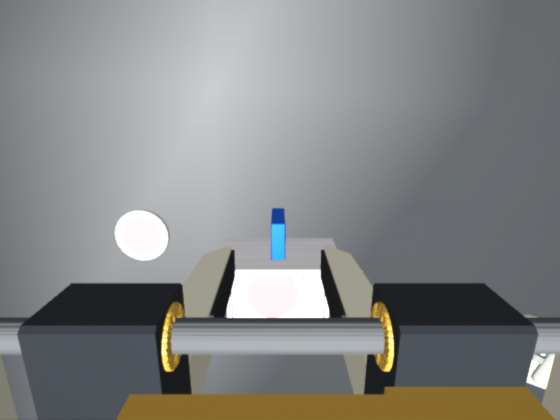

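Blade seen at (278,235), centred between the fingers. I'll descend with high fingertips (about 37 mm), so the gripper body passes above the visor, and pinch the blade.

Call:
play_rows(
  rows=[
    [[45, 0, 0.003, 0.2, 0], [45, 0, 0.003, 0.29, 0], [45, 0, 0.003, 0.29, 0], [30, 0, 0.003, 0.29, 0], [15, 0, 0.003, 0.29, 0]],
  ],
  squeeze=20,
)

```text
time_s: 3.18
eef_pos: [0.4961, 0.2819, 0.0493]
tcp_rot: [[-0.054, 0.999, 0.003], [0.999, 0.054, 0.001], [0.001, 0.003, -1.0]]
wrist_force: [0.1, 1.0, 0.2]
finger_gap: 0.0294
finger_force: 0.0
```

Call:
play_rows(
  rows=[
    [[0, 0, 0, 0, 0], [0, 0, 0, 0, 0], [0, 0, 0, 0, 0], [0, 0, 0, 0, 0]],
  ],
)

```text
time_s: 3.68
eef_pos: [0.495, 0.2815, 0.0477]
tcp_rot: [[-0.054, 0.999, 0.001], [0.999, 0.054, 0.001], [0.0, 0.001, -1.0]]
wrist_force: [0.1, 0.9, 3.5]
finger_gap: 0.0098
finger_force: 20.0
```

Call:
play_rows(
  rows=[
    [[0, -0.04, -0.002, 0, 0.02], [0, -0.12, -0.005, 0, 0.05], [0, -0.22, -0.01, 0, 0.09], [0, -0.33, -0.014, 0, 0.12], [0, -0.42, -0.018, 0, 0.133]],
  ],
)

```text
time_s: 4.3
eef_pos: [0.4962, 0.1746, 0.0477]
tcp_rot: [[0.052, 0.999, 0.001], [0.999, -0.052, 0.001], [0.001, 0.001, -1.0]]
wrist_force: [0.8, 4.5, 5.7]
finger_gap: 0.0097
finger_force: 20.0
```

```bash
python3 - <<'E'
from h import *
o=get_obs(); print(o['eef_pos'],np.degrees(np.arctan2(*o['tcp_rot'][[1,0],1])),o['wrist_force'])
save('top','a3.png')
im=cv2.imread('pics/a3.png'); cv2.imwrite('pics/a3c.png',cv2.resize(im[150:340,130:420],(800,524),interpolation=cv2.INTER_CUBIC))
for n,z in [('tray',0),('dish',.004)]:
    for r in imaging.spot_point('top',n)[:3]: print(n,round(r['score'],2),np.round(r['location'],1),np.round(ray('top',r['location'],z),4))
E
```

```text
[0.49621586 0.17460232 0.04768684] -2.9889332798180828 [0.81831837 4.46846815 5.72751322]
tray 0.64 [244.6 237.6] [0.4948 0.1106 0.    ]
tray 0.44 [242.7 203.6] [0.4982 0.1783 0.    ]
dish 0.87 [309.3 216.2] [0.3692 0.149  0.004 ]
dish 0.63 [250.  239.9] [0.4839 0.1054 0.004 ]
dish 0.63 [302.  158.4] [0.3823 0.2617 0.004 ]
```

View pics/a3c.png

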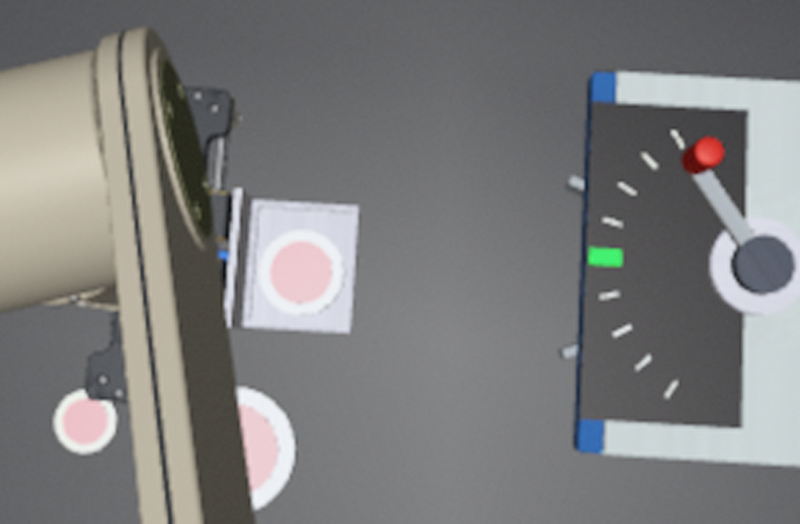

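The tray follows and is square to the warmer, with its pan centre at (303,266) in the crop and guide tips at (575,183) and (568,351). That means about 8 mm of sideways correction toward world +x, matching my computed line.

Call:
play_rows(
  rows=[
    [[0, -0.05, 0.005, 0, 0], [0, -0.14, 0.015, 0, 0], [0, -0.24, 0.025, 0, 0], [0, -0.33, 0.032, 0, 0], [0, -0.4, 0.032, 0, 0]],
  ],
)

```text
time_s: 5.08
eef_pos: [0.4993, 0.0757, 0.0477]
tcp_rot: [[0.05, 0.999, 0.001], [0.999, -0.05, 0.001], [0.001, 0.001, -1.0]]
wrist_force: [0.3, 4.5, 7.5]
finger_gap: 0.0098
finger_force: 20.0
```

```bash
python3 - <<'E'
from h import *
o=get_obs(); print(o['eef_pos'],np.degrees(np.arctan2(*o['tcp_rot'][[1,0],1])),o['wrist_force'])
t=np.array([.4915,-.0685,.0477])-o['eef_pos']; print((o['tcp_rot'].T@t)/.25)
E
```

```text
[0.49927637 0.07569229 0.04765812] -2.887289687887485 [0.32688863 4.50234989 7.5389885 ]
[-0.57760318 -0.00201317 -0.00086859]
```

Call:
play_rows(
  rows=[
    [[0, -0.06, -0.001, -0.003, 0], [0, -0.13, -0.002, -0.003, 0], [0, -0.2, -0.002, -0.003, 0], [0, -0.25, -0.002, -0.003, 0], [0, -0.3, -0.002, -0.003, 0]],
  ],
)

```text
time_s: 5.7
eef_pos: [0.4944, 0.0001, 0.0477]
tcp_rot: [[0.05, 0.999, -0.0], [0.999, -0.05, 0.0], [0.0, -0.0, -1.0]]
wrist_force: [0.4, 2.6, 1.5]
finger_gap: 0.01
finger_force: 20.0
```

```bash
python3 - <<'E'
from h import *
o=get_obs(); print(o['eef_pos'],np.degrees(np.arctan2(*o['tcp_rot'][[1,0],1])),o['wrist_force'])
t=np.array([.4915,-.0685,.0477])-o['eef_pos']; print((o['tcp_rot'].T@t)/.25)
save('top','a4.png')
im=cv2.imread('pics/a4.png'); cv2.imwrite('pics/a4c.png',cv2.resize(im[150:340,200:490],(800,524),interpolation=cv2.INTER_CUBIC))
E
```

```text
[4.94366519e-01 7.64134145e-05 4.76958071e-02] -2.88641597372427 [0.43453144 2.63406899 1.54011824]
[-2.74535036e-01  2.36144364e-03 -2.31441082e-05]
```

View pics/a4c.png

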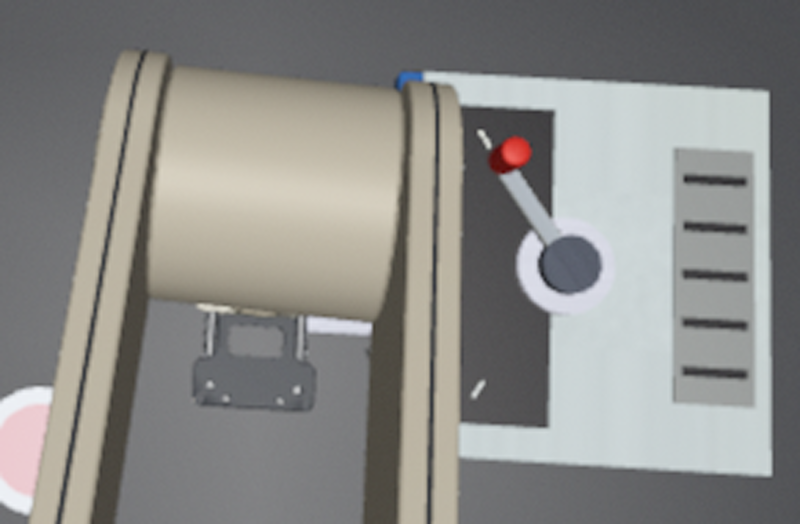

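Only the arm shows, hiding the tray. The wrist link at (430,260) in the crop will come over the knob at (512,153), so I'll check its height in the scene view.

```bash
python3 - <<'E'
from h import *
save('scene','a5.png')
im=cv2.imread('pics/a5.png'); cv2.imwrite('pics/a5c.png',cv2.resize(im[20:340,60:420],(675,600),interpolation=cv2.INTER_CUBIC))
E
```

```text
(no output)
```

View pics/a5c.png

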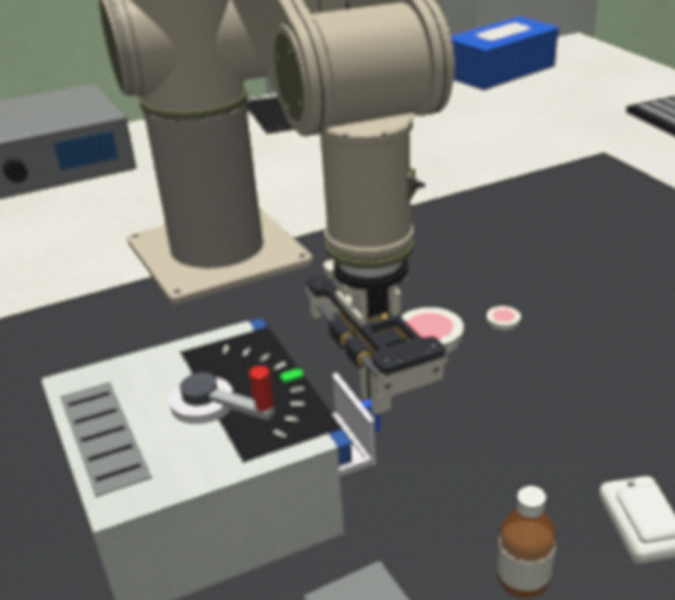

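The wrist sits well above the lever knob, and the tray's pan is entering the slot. Continuing gently.

Call:
play_rows(
  rows=[
    [[0, -0.05, 0.001, 0, 0], [0, -0.11, 0.002, 0, 0], [0, -0.17, 0.002, 0, 0], [0, -0.21, 0.002, 0, 0], [0, -0.24, 0.002, 0, 0]],
  ],
)

```text
time_s: 6.42
eef_pos: [0.4918, -0.0598, 0.0477]
tcp_rot: [[0.051, 0.999, -0.0], [0.999, -0.051, 0.0], [0.0, -0.0, -1.0]]
wrist_force: [0.3, 0.8, -0.7]
finger_gap: 0.0095
finger_force: 20.0
```

Call:
play_rows(
  rows=[
    [[0, -0.01, 0, 0, 0], [0, -0.018, 0, 0, 0], [0, -0.024, 0, 0, 0], [0, -0.028, 0, 0, 0], [0, -0.028, 0, 0, 0]],
  ],
)

```text
time_s: 7.05
eef_pos: [0.4917, -0.066, 0.0479]
tcp_rot: [[0.05, 0.999, -0.0], [0.999, -0.05, -0.0], [-0.0, -0.0, -1.0]]
wrist_force: [-0.3, -0.5, -0.8]
finger_gap: 0.0096
finger_force: 20.0
```

Call:
play_rows(
  rows=[
    [[0, -0.006, 0, 0, 0], [0, -0.01, 0, 0, 0], [0, -0.014, 0, 0, 0], [0, -0.018, 0, 0, 0], [0, -0.018, 0, 0, 0]],
  ],
)

```text
time_s: 7.68
eef_pos: [0.4917, -0.0689, 0.0477]
tcp_rot: [[0.05, 0.999, 0.0], [0.999, -0.05, 0.003], [0.003, 0.0, -1.0]]
wrist_force: [2.6, 8.8, -2.1]
finger_gap: 0.0097
finger_force: 20.0
```

Call:
play_rows(
  rows=[
    [[0, -0.005, 0, 0, 0], [0, -0.005, 0, 0, 0], [40, 0.005, 0, 0, 0], [40, 0.005, 0, 0, 0], [40, 0.005, 0, 0, 0]],
  ],
)

```text
time_s: 8.3
eef_pos: [0.4917, -0.0696, 0.0481]
tcp_rot: [[0.05, 0.999, 0.0], [0.999, -0.05, -0.0], [-0.0, 0.0, -1.0]]
wrist_force: [-0.8, -0.4, -0.2]
finger_gap: 0.0355
finger_force: 0.0
```

Call:
play_rows(
  rows=[
    [[40, 0.05, 0, 0, 0], [40, 0.13, 0, 0, 0], [20, 0.2, 0, 0, 0], [0, 0.2, 0, 0, 0], [0, 0.2, 0, 0, 0]],
  ],
)

```text
time_s: 8.93
eef_pos: [0.4941, -0.0193, 0.0479]
tcp_rot: [[0.049, 0.999, -0.0], [0.999, -0.049, -0.0], [-0.0, -0.0, -1.0]]
wrist_force: [0.2, -0.5, 0.1]
finger_gap: 0.0146
finger_force: 0.0
```

```bash
python3 - <<'E'
from h import *
o=get_obs(); print(o['eef_pos'],np.degrees(np.arctan2(*o['tcp_rot'][[1,0],1])),o['wrist_force'],o['finger_gap'])
save('scene','a6.png')
im=cv2.imread('pics/a6.png'); cv2.imwrite('pics/a6c.png',cv2.resize(im[120:320,120:360],(720,600),interpolation=cv2.INTER_CUBIC))
imaging.capture('wrist')
for c in ('scene','wrist'):
  for n,z in [('tray_grip',.03)]:
    for r in imaging.spot_point(c,n)[:2]: print(c,n,round(r['score'],2),np.round(r['location'],1),np.round(ray(c,r['location'],z),4))
E
```

```text
[ 0.49410335 -0.01932472  0.04788038] -2.829699243749143 [ 0.16774698 -0.51369437  0.07821646] 0.014645911566723567
wrist tray_grip 0.75 [343.5 279. ] [ 0.4924 -0.0748  0.03  ]
```

View pics/a6c.png

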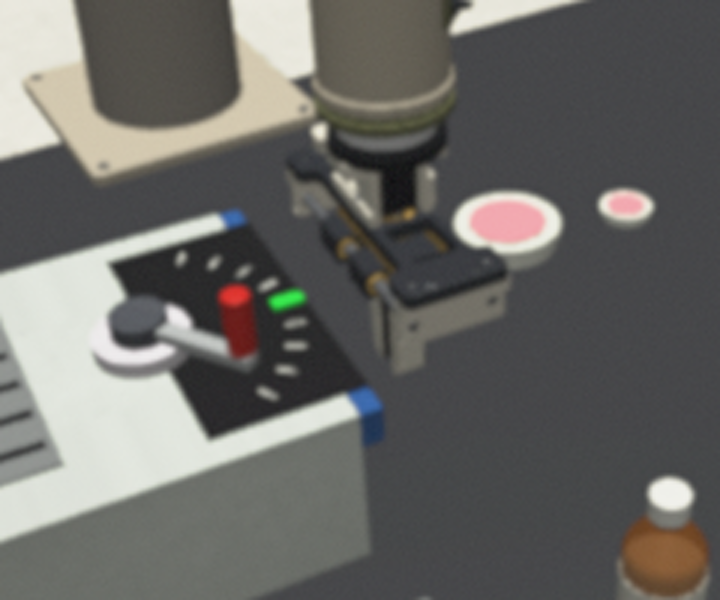

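The tray's plate has gone under the visor, so only roof and visor show. I'll nudge the blade end with closed fingers to confirm it's seated.

Call:
play_rows(
  rows=[
    [[0, -0.04, 0, 0, 0], [0, -0.1, 0, 0, 0], [0, -0.14, 0, 0, 0], [0, -0.155, 0, 0, 0], [0, -0.16, 0, 0, 0]],
  ],
)

```text
time_s: 9.75
eef_pos: [0.4921, -0.0577, 0.0475]
tcp_rot: [[0.051, 0.999, 0.0], [0.999, -0.051, 0.004], [0.004, 0.0, -1.0]]
wrist_force: [3.9, 12.6, -2.9]
finger_gap: 0.0007
finger_force: 6.7
```

Call:
play_rows(
  rows=[
    [[0, -0.004, 0, 0, 0], [0, -0.004, 0, 0, 0]],
  ],
)

```text
time_s: 10.0
eef_pos: [0.4921, -0.0578, 0.0474]
tcp_rot: [[0.05, 0.999, 0.0], [0.999, -0.05, 0.005], [0.005, -0.0, -1.0]]
wrist_force: [3.1, 12.7, -2.5]
finger_gap: 0.0005
finger_force: 6.9
```

Contact is firm at the predicted spot, so the tray is home. Now I'll back out, rise and go for the lever knob.

Call:
play_rows(
  rows=[
    [[0, 0.08, 0, 0, 0], [0, 0.22, 0, 0, 0], [40, 0.22, 0, -0.24, 0], [50, 0.22, 0, -0.48, 0], [50, 0.22, 0, -0.72, 0]],
  ],
)

```text
time_s: 10.62
eef_pos: [0.4944, -0.0054, 0.2297]
tcp_rot: [[0.05, 0.999, -0.0], [0.999, -0.05, 0.0], [0.0, -0.0, -1.0]]
wrist_force: [0.8, -0.4, 0.1]
finger_gap: 0.0256
finger_force: 0.0
```

```bash
python3 - <<'E'
from h import *
o=get_obs(); print(o['eef_pos'],o['finger_gap'])
imaging.capture('wrist')
for n,z in [('pivot',.127),('lever_knob',.165),('mark',.115),('tray_grip',.03)]:
    for r in imaging.spot_point('wrist',n)[:2]: print(n,round(r['score'],2),np.round(r['location'],1),np.round(ray('wrist',r['location'],z),4))
t=np.array([.5485,-.147,.225])-o['eef_pos']; print((o['tcp_rot'].T@t)/.25)
E
```

```text
[ 0.49444704 -0.0054367   0.22970816] 0.025624771785510977
pivot 0.94 [403.  276.2] [ 0.4894 -0.1979  0.127 ]
pivot 0.21 [ 12.6 531. ] [0.6841 0.1279 0.127 ]
tray_grip 0.85 [250.1 277.6] [ 0.4917 -0.0761  0.03  ]
[-0.55470349  0.24432726  0.01879152]
```

Call:
play_rows(
  rows=[
    [[50, -0.2, 0.08, 0, 0], [50, -0.4, 0.18, 0, 0], [50, -0.55, 0.244, 0, 0], [50, -0.555, 0.244, 0, 0], [50, -0.555, 0.244, 0, 0]],
  ],
)

```text
time_s: 11.5
eef_pos: [0.5477, -0.1465, 0.2258]
tcp_rot: [[0.051, 0.999, -0.003], [0.999, -0.051, 0.002], [0.001, -0.003, -1.0]]
wrist_force: [-0.0, 0.6, -0.4]
finger_gap: 0.0497
finger_force: 0.0
```

```bash
python3 - <<'E'
from h import *
o=get_obs(); print(o['eef_pos'],o['finger_gap'])
im=save('wrist','w2.png')
for n,z in [('pivot',.127),('lever_knob',.165),('mark',.115),('tray_grip',.03)]:
    for r in imaging.spot_point('wrist',n)[:2]: print(n,round(r['score'],2),np.round(r['location'],1),np.round(ray('wrist',r['location'],z),4))
b,g,r=[im[...,i].astype(int) for i in (2,1,0)]
v,u=np.nonzero((r>g+70)&(r>b+70)&(np.arange(420)[:,None]<400)); 
if len(u): print('red',len(u),u.min(),u.max(),v.min(),v.max(),np.median(u),ray('wrist',[v.min(),np.median(u)],.18),ray('wrist',[v.max(),np.median(u)],.18))
E
```

```text
[ 0.54765511 -0.14647831  0.2257679 ] 0.04973804609406012
pivot 0.61 [268.5 202.9] [ 0.4852 -0.1886  0.127 ]
lever_knob 0.73 [235.5 280.3] [ 0.5502 -0.1493  0.165 ]
tray_grip 0.72 [122.9 215.4] [ 0.4903 -0.0766  0.03  ]
tray_grip 0.2 [268.4 204.3] [ 0.4619 -0.2347  0.03  ]
red 855 268 294 213 254 281.0 [ 0.55188337 -0.12943842  0.18      ] [ 0.55060255 -0.15681585  0.18      ]
```

View pics/w2.png

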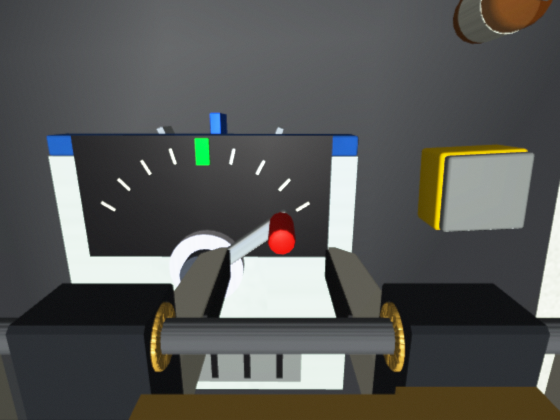

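The knob sits centred at (281,240) between the open fingers, the pivot at (205,265) and the green mark at (202,151). Descending and pinching the knob.

Call:
play_rows(
  rows=[
    [[50, -0.006, 0.007, 0.15, 0], [50, -0.006, 0.007, 0.275, 0], [30, -0.006, 0.007, 0.275, 0], [15, -0.006, 0.007, 0.275, 0], [10, -0.006, 0.007, 0.275, 0]],
  ],
  squeeze=8,
)

```text
time_s: 12.38
eef_pos: [0.5516, -0.1488, 0.1613]
tcp_rot: [[0.05, 0.999, 0.003], [0.999, -0.05, -0.001], [-0.001, 0.003, -1.0]]
wrist_force: [-0.1, 0.3, 0.6]
finger_gap: 0.0246
finger_force: 0.0
```

Call:
play_rows(
  rows=[
    [[10, 0, 0, 0, 0], [10, 0, 0, 0, 0], [10, 0, 0, 0, 0]],
  ],
)

```text
time_s: 12.75
eef_pos: [0.5509, -0.1492, 0.1607]
tcp_rot: [[0.05, 0.999, 0.001], [0.999, -0.05, -0.001], [-0.001, 0.002, -1.0]]
wrist_force: [-4.0, -1.3, 6.6]
finger_gap: 0.0176
finger_force: 8.0
```

```bash
python3 - <<'E'
from h import *
o=get_obs(); p=o['eef_pos']; print(p,o['finger_gap'],o['wrist_force'])
pv=np.array([.4855,-.188]); r=p[:2]-pv; a0=np.arctan2(r[1],r[0]); L=.075; print(np.hypot(*r),np.degrees(a0))
W=np.array(o['tcp_rot'])
for d in np.linspace(0,1,9)[1:]:
    a=a0+d*(np.radians(86.5)-a0); t=np.append(pv+L*np.array([np.cos(a),np.sin(a)]),p[2])-p; print(round(np.degrees(a),1),np.round(W.T@t/.25,3))
im=cv2.imread('pics/w2.png').astype(int); b,g,rr=im[...,0],im[...,1],im[...,2]
v,u=np.nonzero((g>rr+60)&(g>b+60)); print('green px',u.mean(),v.mean())
W2=np.eye(4); W2[:3,:3]=np.array([[.051,.999,-.003],[.999,-.051,.002],[.001,-.003,-1]]); W2[:3,3]=[.5477,-.1465,.2258]
c=imaging.calibration('wrist'); T=W2@np.array(c['hand_eye']); d=T[:3,:3]@np.array([(u.mean()-c['cx'])/c['fx'],(v.mean()-c['cy'])/c['fy'],1]); print(T[:3,3]+d*(.115-T[2,3])/d[2])
E
```

```text
[ 0.55089075 -0.14921959  0.16071714] 0.01764161720994226 [-3.9964411  -1.32143243  6.56151787]
0.07602545740853421 30.670339116366126
37.6 [ 0.027 -0.025 -0.   ]
44.6 [ 0.053 -0.051 -0.   ]
51.6 [ 0.076 -0.079 -0.   ]
58.6 [ 0.095 -0.11  -0.   ]
65.6 [ 0.111 -0.143 -0.   ]
72.5 [ 0.122 -0.178 -0.   ]
79.5 [ 0.129 -0.214 -0.   ]
86.5 [ 0.132 -0.25  -0.001]
green px 201.67548076923077 151.4158653846154
[ 0.49172343 -0.09573766  0.115     ]
```

Call:
play_rows(
  rows=[
    [[10, 0.027, -0.025, 0, 0], [10, 0.053, -0.051, 0, 0], [10, 0.076, -0.079, 0, 0], [10, 0.095, -0.11, 0, 0], [10, 0.111, -0.143, 0, 0]],
  ],
)

```text
time_s: 13.38
eef_pos: [0.5173, -0.1179, 0.1605]
tcp_rot: [[0.049, 0.999, 0.004], [0.999, -0.049, 0.001], [0.001, 0.004, -1.0]]
wrist_force: [2.8, 3.3, 4.0]
finger_gap: 0.0177
finger_force: 8.0
```

Call:
play_rows(
  rows=[
    [[10, 0.011, -0.035, 0, 0], [10, 0.018, -0.071, 0, 0], [10, 0.021, -0.107, 0, 0], [10, 0.021, -0.107, 0, 0]],
  ],
)

```text
time_s: 13.88
eef_pos: [0.489, -0.1124, 0.1596]
tcp_rot: [[0.05, 0.999, 0.0], [0.999, -0.05, -0.0], [-0.0, 0.0, -1.0]]
wrist_force: [-1.1, 2.1, 7.6]
finger_gap: 0.0178
finger_force: 8.0
```

```bash
python3 - <<'E'
from h import *
o=get_obs(); p=o['eef_pos']; print(p,o['finger_gap'],o['wrist_force'])
r=p[:2]-np.array([.4855,-.188]); print(np.hypot(*r),np.degrees(np.arctan2(r[1],r[0])))
E
```

```text
[ 0.4889513 -0.1124361  0.1596419] 0.017797915117343344 [-1.13167485  2.09877646  7.57120683]
0.07564267289745545 87.384891512492
```

Call:
play_rows(
  rows=[
    [[10, 0, 0.004, 0, 0], [10, 0, 0.004, 0, 0], [50, 0, 0.004, 0, 0], [50, 0, 0.004, 0, 0], [50, 0, 0.004, 0, 0]],
  ],
)

```text
time_s: 14.5
eef_pos: [0.4901, -0.1125, 0.1586]
tcp_rot: [[0.05, 0.999, -0.001], [0.999, -0.05, 0.0], [0.0, -0.001, -1.0]]
wrist_force: [-0.1, -0.9, 0.1]
finger_gap: 0.0434
finger_force: 0.0
```

Call:
play_rows(
  rows=[
    [[50, 0, 0, -0.1, 0], [50, 0, 0, -0.3, 0], [50, 0.2, 0, -0.4, 0], [50, 0.45, 0, -0.4, 0], [50, 0.6, 0, -0.4, 0]],
  ],
)

```text
time_s: 15.12
eef_pos: [0.4981, 0.0395, 0.2596]
tcp_rot: [[0.049, 0.999, 0.001], [0.999, -0.049, 0.0], [0.0, 0.001, -1.0]]
wrist_force: [0.7, 0.4, -0.4]
finger_gap: 0.0498
finger_force: 0.0
```

Call:
play_rows(
  rows=[
    [[50, 0.25, 0, 0, 0], [50, 0.5, 0, 0, 0], [50, 0.75, 0, 0, 0], [50, 0.75, 0, 0, 0], [50, 0.75, 0, 0, 0]],
  ],
)

```text
time_s: 15.75
eef_pos: [0.5073, 0.2243, 0.2587]
tcp_rot: [[0.049, 0.999, -0.001], [0.999, -0.049, -0.001], [-0.001, -0.001, -1.0]]
wrist_force: [-0.6, -0.3, 0.3]
finger_gap: 0.0497
finger_force: 0.0
```

```bash
python3 - <<'E'
from h import *
o=get_obs(); print(o['eef_pos'],o['finger_gap'],o['time_s'],o['wrist_force'])
im=save('top','a7.png')
for n,z in [('pivot',.127),('lever_knob',.165),('mark',.115),('tray_grip',.03)]:
    for r in imaging.spot_point('top',n)[:1]: print(n,round(r['score'],2),np.round(r['location'],1),np.round(ray('top',r['location'],z),4))
cv2.imwrite('pics/a7c.png',cv2.resize(np.ascontiguousarray(im[165:325,310:490,::-1]),(675,600),interpolation=cv2.INTER_CUBIC))
E
```

```text
[0.50732109 0.22431734 0.25865124] 0.049666183978562144 15.75 [-0.55914906 -0.34799827  0.29707306]
pivot 0.7 [243.5 407. ] [ 0.4897 -0.1915  0.127 ]
lever_knob 0.66 [239.5 365.5] [ 0.493  -0.1142  0.165 ]
```

View pics/a7c.png

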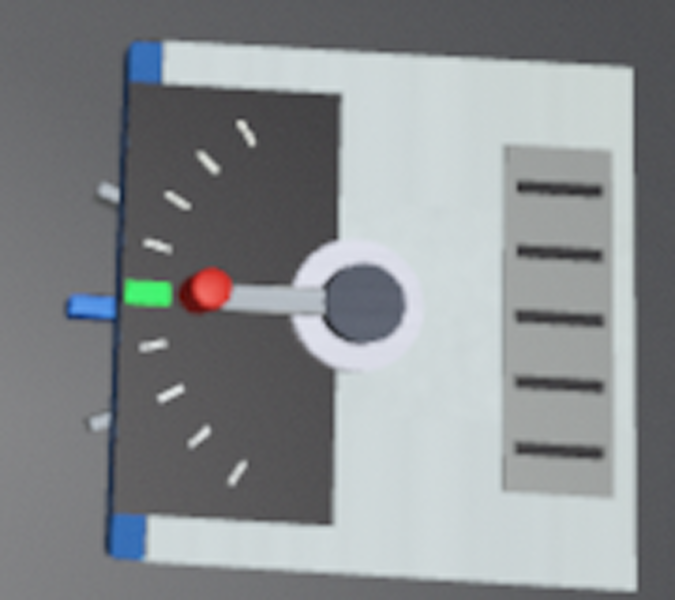

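The arm runs from the pivot (360,302) through (265,297) to the green mark at (148,293), so the lever points at it. The tray's handle at (90,307) is all that shows in front of the visor, and the robot is clear. Handing in.

```bash
python3 -c "
from station import robot
print(robot.job_done())"
```

```text
the job is handed in; nothing more can be done
None
```

The tray with its dish is home in the warmer slot, the lever points at the green mark, the bottle, tip box and mouse were left alone, and the job was handed in at about 16 s; no verdict was returned, and with the dish hidden in the slot I did not see it after the slide.

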